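# Index the bench magnifier over the circuit board

## Robot

A 6-joint arm with a two-finger parallel gripper is mounted at the origin on the work surface. World frame = base frame: x ahead of the robot, y to its left, z up, the work surface at z = 0. Lengths are in m, angles in degrees, forces in N, time in s.
With the tool pointing down it reaches from about 0.35 to 0.95 m from the base axis. Payload 17.4 kg.
Tool frame: the origin (TCP) lies on the mounting face of the last link; the fingertips stand 186 mm ahead of it and the grasp point (between the pads) lies 167 mm ahead of it; z points along the fingers, y is the line along which they close (so a half turn about z gives the same grasp; the last joint's range is limited). The gripper opens to 93 mm and grips with 3 to 60 N. Pads are 15 mm wide; open, the fingers measure 128 mm over their backs; the gripper's body (75 mm by 188 mm) begins 65 mm behind the grasp point.
Start: joints at [71.975, 6.646, 82.598, -0, 90.757, -2.166], TCP at [0.184, 0.649, 0.405] pointing down, gripper open.
Joint ranges: [-162.19, 162.19], [-47.58, 125.68], [4.15, 143.07], [-65.23, 245.23], [0.69, 171.88], [-170.13, 170.13]. Speed limits (degrees/s): [108.29, 108.29, 127.2, 180, 180, 180].

## Interface

Orientations are given as a 3x3 rotation matrix whose columns are the frame's x, y, z axes.
In Python, from bench import readout, viewer, ticket gives the robot as it stands. The module is installed in compiled form; this text tells all that it offers.
- The arm moves only by the tool carry_out, never from a script. Its arguments are lists of equal length, an entry for each row: "delta_pos": the shift along the tool's x, y, z in cm, a list of three; "rot": the turn, a rotation vector about the tool's x, y, z in degrees, a list of three; "jaw": the finger opening in cm, from 0 to 9.3. In form: {"delta_pos": [[tx, ty, tz], ...], "rot": [[wx, wy, wz], ...], "jaw": [jaw, ...]}. A call has exactly 5 rows; each row is the pose to reach, as a shift and turn from the pose commanded when the call began, along the tool's axes at that moment; what a row does not reach only later rows make up. A row lasts 1/12 s, in which the tool goes at most 41.7 mm and 7.16 degrees, less where a joint would pass 70% of its speed; a pose out of reach is approached as far as the arm can. A call with a gripper value outside its range is refused whole. The fingers move at their own pace and stop on an object; "squeeze" is the grip in N (left out, the last holds). Time passes only in rows, so rows that repeat a pose let the fingers close, or fill a call up. It gives the time, the measured TCP pose, the force, the opening and the grip force at its end, in the units of the state.
- readout.sense(): the state, without advancing time (a new reading comes with each control period).
- viewer.capture(name): name is "side" or "top"; returns a dict with "color" (420x560x3 uint8, red, green, blue), "depth" (420x560 float32, m along the optical axis (not along the pixel's ray), 0 where there is no reading), "fx", "fy", "cx", "cy" (pixels), "view" (4x4, takes a point from world to camera coordinates). Camera axes: x right, y down, z forward; pixel columns grow to the right and rows downward; lengths in m; the calibration is good to about 2 mm. A picture is of the moment at which its call begins.
- ticket.hand_in(): hands the job in; it is judged then, once.
The state is a dict: "time": time; "joint_pos": joint angles; "qvel": joint speeds; "joint_torque": joint torques, N m; "ee_pos": TCP position; "orientation": TCP orientation; "wrist_force": force on the tool from outside, world axes, zero at the start; "moment": the same for the moment, N m; "gripper_width": finger opening in m; "grasp_force": force on a finger pad.
Only numpy, scipy, OpenCV 4.12 (cv2) and the standard library are available. Lean on these libraries where they do the work, as an engineer would, in place of code of your own. Each camera call takes 0.05 s, during which the arm holds its last target. There are 200 camera calls.

## Task

The circuit board beside the bench magnifier has to be inspected next: hook a fingertip under the pull ring on the magnifier's arm (hook it gently, do not pinch it), lift the spring pin out of its hole, swing the arm one hole towards the side where the circuit board lies, and let the pin drop fully home in that hole so that the lens stays locked above the board. Leave the board and everything else on the desk where it is, and back away at the end.

Things in the scene. Friction and masses are not known exactly. Their poses are not given: they have to be found in the camera images.
- pivot (a point): Pivot of the magnifier arm, on its vertical hinge axis, 94 mm above the desk, at mid-height of the arm bar. The x axis points from the pivot to the middle hole, z is up. Here is a hub 52 mm across, its top 113 mm above the desk
- mag_base: Fixed stand of the magnifier, origin on the desk below the pivot, axes as pivot: round dark steel foot 170 mm across and 16 mm high, column 44 mm thick, and a level aluminium arc plate, top face 80 mm above the desk, drilled with five holes at 130 mm from the axis, 26 degrees (0.454 rad, 59 mm) apart
- ring_top (a point): Underside of the ring's top bar, where a fingertip hooks: 168 mm from the pivot axis and 165 mm above the desk with the pin home. A finger pointing outward along the arm and 45 degrees down passes squarely through the ring and lifts this bar. Free room below: to the bar's top face 100 mm above the desk, and, at 130 mm from the axis, to a steel barrel 26 mm across, top 118 mm
- swing_arm (a joint): Arm angle about the vertical pivot axis, rad, growing anticlockwise seen from above; 0 is the middle hole, where it starts locked; holes at 0, +-0.454, +-0.907. A level grey bar 34 mm wide, 88 to 100 mm above the desk, carrying the pin at 130 mm and the lens at 290 mm from the axis. With the pin up it turns with light friction (about 1 N at the ring) and stays where it is left
- index_pin (a joint): Height of the spring index pin above fully home, m, 0 to 0.030. Its tip clears the holes above 0.010; let down between holes it rests on the plate at 0.010, and snaps into a hole by itself when the arm is within about 2 mm (0.015 rad) of it. The spring pulls it down with about 5 N when home, 11 N when fully up
- ring_mid (a point): Centre of the pull ring, rigid on top of the pin: steel, 6 mm bar, 50 mm inner, 62 mm outer diameter. x points outward along the arm (away from the pivot), z up. The ring leans away from the pivot at 45 degrees: its top is 20 mm farther out and 20 mm higher than this point, its foot, on the pin, 20 mm nearer and lower. With the pin home this point is 147 mm up, 150 mm from the pivot axis
- lens (a point): Centre of the magnifier's round lens, 96 mm above the desk, 290 mm from the pivot axis; clear glass in a white rim 124 mm across, from 88 to 104 mm above the desk
- board_mid (a point): Centre of the bare circuit board, 5 mm above the desk: a flat board 90 x 70 mm with square black chips and connectors standing up to 14 mm, loose on the desk under the lens's place one hole to the left or to the right of where the lens starts
- drive_mid (a point): Centre of a smooth metal 2.5-inch disk drive, 100 x 70 x 10 mm, loose on the other side of the lens from the circuit board
- memory_mid (a point): Centre of a small memory module, 30 x 68 x 4 mm, lying under the lens at the start
- mug_mid (a point): Centre, half-way up, of a white mug, 82 mm across and 92 mm high, standing beside the magnifier
- glue_mid (a point): Centre, half-way up, of an upright white glue stick, 30 mm across and 100 mm high, standing beside the magnifier
- driver_grip (a point): Middle of the handle of a screwdriver 190 mm long, lying on the desk
- mouse_mid (a point): Centre of a black computer mouse, 105 x 60 x 31 mm, on a mat 3 mm thick
- pot_mid (a point): Centre, half-way up, of a pen pot 76 mm across and 95 mm high; its pens reach 155 mm above the desk
There are look-alikes about, which are no part of the job. Of the things that look like the part that bears board_mid, take the one that is farthest to the robot's right at the start.

How it is judged:
By the outcome, as a careful person would: the job done as asked, in the order asked, and still so for the second after the job is handed in, with the robot touching nothing.
It also fails if it takes over 48 s, if anything falls off the work surface, if the arm or the gripper's body presses on something with over 40 N, if the wrist force passes 120 N, or if a joint passes its speed limit or range.

## Working session

There is one attempt and no reset: what is moved stays moved. The work goes in short steps, Python scripts to look and compute and a tool call to move; the robot and the scene stay as the last step left them, time stands still between calls to the robot, and variables do not carry over. Pictures are saved under pics/ and viewed, at most 10 in all, crops included, and the job is handed in when it is done.

Besides the shell and the picture viewer there is one more tool, called after ">>>" as a command line: name --argument value ..., lists and objects as JSON in quotes. carry_out: Moves the arm, as the interface text tells. Its arguments: {"type":"object","properties":{"delta_pos":{"type":"array","items":{"type":"array","items":{"type":"number"}}},"rot":{"type":"array","items":{"type":"array","items":{"type":"number"}}},"jaw":{"type":"array","items":{"type":"number"}},"squeeze":{"type":"number"}},"required":["delta_pos","rot","jaw"]}

```bash
mkdir -p pics; python3 - <<'E'
from bench import readout, viewer
import cv2, numpy as np, pickle
s=readout.sense(); print({k:np.round(v,3).tolist() for k,v in s.items()})
for n in("side","top"):
    c=viewer.capture(n); pickle.dump(c,open(n+'.pkl','wb'))
    cv2.imwrite(f'pics/{n}0.png',c['color'][:,:,::-1]); print(n,c['fx'],c['fy'],c['cx'],c['cy'],np.round(c['view'],3).tolist())
E
```

```text
{'time': 0.0, 'joint_pos': [71.974, 6.674, 82.636, 0.002, 90.758, -2.166], 'qvel': [0.014, -0.06, 0.097, 0.016, -0.035, 0.186], 'joint_torque': [0.001, -72.129, -62.258, 0.078, 0.024, -0.0], 'ee_pos': [0.184, 0.649, 0.404], 'orientation': [[-0.962, 0.273, -0.0], [0.273, 0.962, -0.001], [0.0, -0.001, -1.0]], 'wrist_force': [0.787, 0.612, -0.032], 'moment': [-0.008, 0.041, 0.008], 'grasp_force': 0.0, 'gripper_width': 0.093}
side 482.78066663076913 482.78066663076913 289.6664350406079 203.34678797843458 [[0.999, -0.035, 0.01, -0.508], [-0.014, -0.608, -0.794, 0.089], [0.034, 0.793, -0.608, 1.467], [0.0, 0.0, 0.0, 1.0]]
top 420.60587967135626 420.60587967135626 278.3070596712436 202.73419896518834 [[-0.031, -0.999, 0.011, 0.009], [-0.997, 0.03, -0.067, 0.533], [0.067, -0.013, -0.998, 1.23], [0.0, 0.0, 0.0, 1.0]]
```

View pics/top0.png

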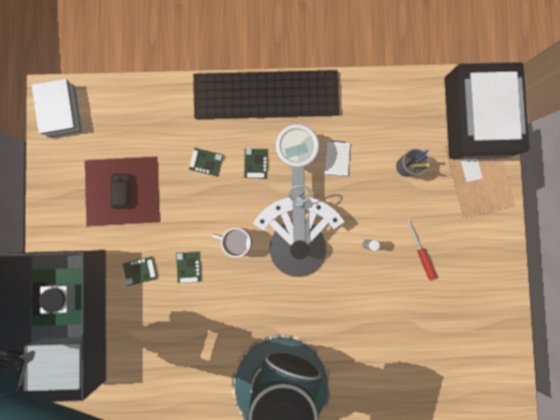

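View pics/side0.png

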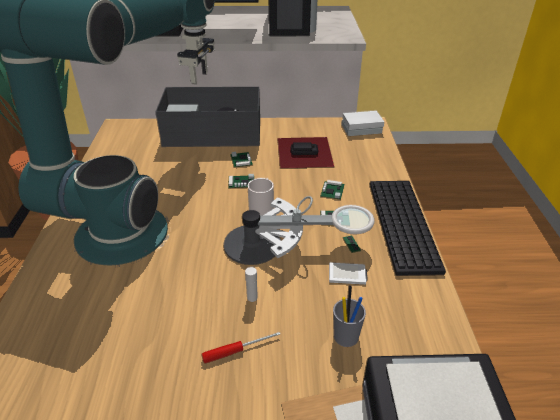

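Top view: magnifier hub is at about (300,249), lens at (297,146), ring at about (300,195) and drive at (338,158). The circuit boards are at (256,164), (207,161), (189,267) and (140,271). Image left is the robot's left (+y), so the rightmost board is (256,164). It lies to the left of the lens, which means the swing is +0.454 rad. The side view shows the ring at (305,207), standing free above the bar, with the mug and glue stick well clear.

```bash
cat > h.py <<'E'
import numpy as np, pickle, cv2
from scipy.spatial.transform import Rotation as R
def world(c):
    v,u=np.indices(c['depth'].shape); d=c['depth']
    p=np.stack([(u-c['cx'])/c['fx']*d,(v-c['cy'])/c['fy']*d,d],-1)
    V=np.array(c['view']); return (p-V[:3,3])@V[:3,:3]
def ray(c,u,v,z):
    V=np.array(c['view']); o=-V[:3,:3].T@V[:3,3]
    d=V[:3,:3].T@np.array([(u-c['cx'])/c['fx'],(v-c['cy'])/c['fy'],1]); return o+d*(z-o[2])/d[2]
def proj(c,p):
    V=np.array(c['view']); q=V[:3,:3]@p+V[:3,3]; return q[0]/q[2]*c['fx']+c['cx'],q[1]/q[2]*c['fy']+c['cy']
E
python3 - <<'E'
from h import *
t=pickle.load(open('top.pkl','rb')); s=pickle.load(open('side.pkl','rb'))
W=world(t); z=W[...,2]; I=np.indices(z.shape)
def cen(m,name):
    n,l,st,ce=cv2.connectedComponentsWithStats(m.astype(np.uint8)); 
    for k in range(1,n):
        if st[k,4]>15: P=W[l==k]; print(name,st[k].tolist(),ce[k].round(1),np.median(P,0).round(4),P.mean(0).round(4))
roi=np.zeros(z.shape,bool); roi[120:280,240:350]=1
cen(roi&(z>.107)&(z<.12),'hub'); cen(roi&(z>.083)&(z<.107),'bar')
cen(roi&(z>.122)&(z<.2),'ring')
# lens rim: bright low-sat circle
hsv=cv2.cvtColor(t['color'],cv2.COLOR_RGB2HSV)
m=((hsv[...,1]<40)&(hsv[...,2]>170)).astype(np.uint8); m[:, :270]=0; m[:,325:]=0; m[:115]=0; m[172:]=0
P=np.argwhere(m)[:,::-1]; (u,v),r=cv2.minEnclosingCircle(P.astype(np.float32)); print('lens',u,v,r,ray(t,u,v,.104))
g=((hsv[...,0]>35)&(hsv[...,0]<95)&(hsv[...,1]>60)).astype(np.uint8); g[:130]=0;g[200:]=0;g[:,:180]=0;g[:,280:]=0
g=cv2.morphologyEx(g,cv2.MORPH_CLOSE,np.ones((5,5)))
n,l,st,ce=cv2.connectedComponentsWithStats(g)
for k in range(1,n):
    if st[k,4]>100: print('board',st[k].tolist(),ray(t,*(st[k,:2]+st[k,2:4]/2-.5),.008))
a=cv2.resize(t['color'][120:290,180:350,::-1],(0,0),fx=3.4,fy=3.4,interpolation=cv2.INTER_CUBIC); b=cv2.resize(s['color'][170:290,215:395,::-1],(0,0),fx=3,fy=3)
cv2.imwrite('pics/crop_top.png',a)
E
```

```text
hub [291, 240, 19, 19, 281] [299.7 249.1] [ 0.3987 -0.0608  0.1132] [ 0.3986 -0.0606  0.1131]
bar [276, 124, 44, 63, 1657] [297.1 149.1] [ 0.6808 -0.0634  0.1009] [ 0.6764 -0.0637  0.1009]
bar [292, 187, 13, 13, 134] [298.5 192.3] [ 0.5556 -0.0634  0.1005] [ 0.5551 -0.0633  0.1003]
bar [289, 201, 17, 42, 450] [298.6 222.6] [ 0.47   -0.0605  0.1002] [ 0.4711 -0.0607  0.1001]
bar [240, 228, 11, 28, 54] [246.1 241.7] [0.423  0.0837 0.092 ] [0.4229 0.0861 0.0915]
ring [288, 184, 23, 22, 166] [299.  194.5] [ 0.5412 -0.0621  0.1429] [ 0.5447 -0.0618  0.146 ]
lens 296.6851806640625 145.1592559814453 21.602365493774414 [ 0.68683879 -0.0625967   0.104     ]
board [196, 150, 25, 25, 282] [0.663027   0.19988758 0.008     ]
board [245, 150, 22, 23, 228] [0.6618633  0.05715885 0.008     ]
```

View pics/crop_top.png

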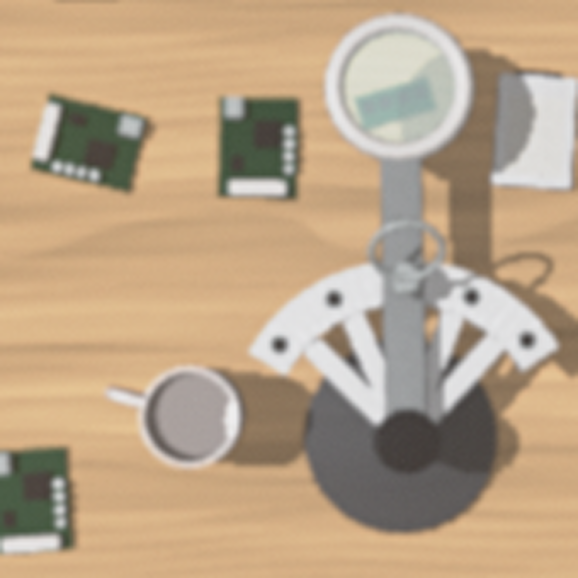

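The chosen board, at crop pixel (260,147), sits just left of the lens at world (0.662, 0.057). Its polar position about the pivot (0.3986, −0.0607) is r=0.288 at 24°, which matches the next hole to the left. The others, at (207,161), (189,267) and (140,271), are look-alikes. Next I move to a standoff behind the ring.

```bash
cat >> h.py <<'E'
from bench import readout
PIV=np.array([.3986,-.0607,0]); PHI0=-.4
def pose(phi,up,out,lift=0,tan=0,pitch=45):
    """tool axis point: 'up' mm in ring-up dir from ring centre, tips 'out' mm past the ring plane, 'lift' mm vertical"""
    Rz=R.from_euler('z',phi,degrees=True).as_matrix(); a=np.radians(pitch)
    z=Rz@[np.cos(a),0,-np.sin(a)]; y=Rz@[0,1,0]; x=np.cross(y,z)
    p=PIV+Rz@[.150,tan/1000,.147+lift/1000]-x*up/1000+z*(out-186)/1000
    return p,np.column_stack([x,y,z])
def goto(p,M,frac=1):
    s=readout.sense(); p0=np.array(s['ee_pos']); M0=np.array(s['orientation'])
    d=M0.T@(p-p0)*100; w=R.from_matrix(M0.T@M).as_rotvec(degrees=True)
    print('t',s['time'],'F',np.round(s['wrist_force'],1),'jaw',s['gripper_width'],'| d cm',d.round(2),'rot',w.round(2),'|',np.linalg.norm(d).round(1),np.linalg.norm(w).round(1))
E
python3 - <<'E'
from h import *
p,M=pose(PHI0,3,-60); print(p); p[2]+=.06; p[0]-=.02;goto(p,M)
E
```

```text
[ 0.37677358 -0.06054762  0.32306959]
t 0.1 F [-0.5 -0.5  0.2] jaw 0.09307618669261274 | d cm [-35.97 -63.57   2.17] rot [ -6.13 -44.73 -14.63] | 73.1 47.5
```

>>> carry_out --delta_pos '[[-1.8, -3.2, 0.1], [-3.6, -6.4, 0.2], [-5.4, -9.6, 0.3], [-7.2, -12.8, 0.4], [-9, -16, 0.5]]' --rot '[[-0.3, -2.2, -0.7], [-0.6, -4.4, -1.5], [-0.9, -6.6, -2.2], [-1.2, -8.8, -2.9], [-1.5, -11, -3.7]]' --jaw '[0, 0, 0, 0, 0]' --squeeze 5

```text
time: 0.52
ee_pos: [0.2274, 0.4692, 0.3991]
orientation: [[-0.959, 0.208, 0.193], [0.207, 0.978, -0.022], [-0.193, 0.019, -0.981]]
wrist_force: [0.6, -0.2, 0.7]
gripper_width: 0.0642
grasp_force: 0.0
```

```bash
python3 - <<'E'
from h import *
p,M=pose(PHI0,3,-60);p[2]+=.06; p[0]-=.02;goto(p,M); s=readout.sense(); print(s['ee_pos'],s['joint_pos'])
E
```

```text
t 0.5167 F [ 0.6 -0.2  0.7] jaw 0.0642338067187118 | d cm [-23.08 -49.15   5.23] rot [ -4.56 -33.63 -10.89] | 54.6 35.6
[0.22741501 0.46917181 0.39908749] [ 63.67121881 -13.5665063  102.63843162 -10.53835021  87.13371478
 -14.05969708]
```

>>> carry_out --delta_pos '[[-1.4, -3.0, 0.3], [-2.8, -6.0, 0.6], [-4.2, -9.0, 0.9], [-5.6, -12.0, 1.2], [-7, -15, 1.5]]' --rot '[[-0.3, -2.0, -0.6], [-0.6, -4.0, -1.3], [-0.8, -6.0, -2.0], [-1.1, -8.0, -2.6], [-1.4, -10, -3.3]]' --jaw '[0, 0, 0, 0, 0]'

```text
time: 0.93
ee_pos: [0.266, 0.3078, 0.395]
orientation: [[-0.921, 0.146, 0.362], [0.146, 0.989, -0.028], [-0.362, 0.027, -0.932]]
wrist_force: [0.6, -0.2, -0.9]
gripper_width: 0.031
grasp_force: 0.0
```

```bash
python3 - <<'E'
from h import *
p,M=pose(PHI0,3,-60);p[2]+=.06; p[0]-=.02;goto(p,M); s=readout.sense(); print(s['ee_pos'],s['joint_pos'])
E
```

```text
t 0.9333 F [ 0.6 -0.2 -0.9] jaw 0.030983326415239223 | d cm [-13.31 -35.12   5.45] rot [ -3.13 -23.63  -7.61] | 38.0 25.0
[0.2659659  0.30776125 0.39503821] [ 50.43906235 -31.86905976 116.64970574 -17.41611414  82.94186758
 -30.5665789 ]
```

>>> carry_out --delta_pos '[[-1.1, -3.0, 0.5], [-2.2, -6.0, 1.0], [-3.3, -9.0, 1.5], [-4.4, -12.0, 2.0], [-5.5, -15, 2.5]]' --rot '[[-0.3, -2.0, -0.6], [-0.6, -4.0, -1.3], [-0.8, -6.0, -2.0], [-1.1, -8.0, -2.6], [-1.4, -10, -3.3]]' --jaw '[0, 0, 0, 0, 0]'

```text
time: 1.35
ee_pos: [0.3033, 0.1508, 0.3876]
orientation: [[-0.85, 0.084, 0.52], [0.084, 0.996, -0.024], [-0.52, 0.023, -0.854]]
wrist_force: [1.1, -0.1, -0.3]
gripper_width: 0.0011
grasp_force: 0.0
```

```bash
python3 - <<'E'
from h import *
p,M=pose(PHI0,3,-60);p[2]+=.05;goto(p,M); s=readout.sense(); print(s['ee_pos'],s['joint_pos'])
E
```

```text
t 1.35 F [ 1.1 -0.1 -0.3] jaw 0.0011031225580393923 | d cm [ -7.26 -20.47   5.57] rot [ -1.7  -13.59  -4.31] | 22.4 14.4
[0.30331532 0.15084007 0.38761839] [ 27.22878959 -47.37350477 126.4195199  -15.68106472  73.67513178
 -56.80999966]
```

```bash
cat > kin.py <<'E'
from h import *
from scipy.optimize import least_squares
D=[([.184,.649,.404],[0,-.001,-1],[71.974,6.674,82.636]),([.22741501,.46917181,.39908749],[.193,-.022,-.981],[63.671,-13.5665,102.638]),
([.2659659,.30776125,.39503821],[.362,-.028,-.932],[50.439,-31.869,116.65]),([.30331532,.15084,.387618],[.52,-.024,-.854],[27.2288,-47.3735,126.42])]
def fk(q,k):
    h,L1,L2,d,a1=k; a,b=np.radians(q[1]),np.radians(q[1]+q[2]); return a1+L1*np.sin(a)+L2*np.sin(b),h+L1*np.cos(a)+L2*np.cos(b)
def res(k):
    o=[]
    for p,z,q in D:
        w=np.array(p)-k[3]*np.array(z); r=np.hypot(w[0],w[1]); f=fk(q,k); o+=[f[0]-r,f[1]-w[2]]
        o.append(r*(np.arctan2(w[1],w[0])-np.radians(q[0])))
    return np.array(o)
K=least_squares(res,[.4,.5,.5,.1,0.05]).x
def ik(p,M):
    w=p-K[3]*M[:,2]; r=np.hypot(w[0],w[1]); s=least_squares(lambda q:np.subtract(fk([0,*q],K),[r,w[2]]),[-40,125]); return np.degrees(np.arctan2(w[1],w[0])).round(1),s.x.round(1),s.cost**.5
if __name__=='__main__':
    print(K,np.abs(res(K)).max())
    for n,phi,up,out,lift,pitch in[('stand+5',PHI0,3,-60,50,45),('stand',PHI0,3,-60,0,45),('in',PHI0,3,20,0,45),('lift',PHI0,10,20,22,45),('swung',25.6,10,20,22,45),('swung out',25.6,3,-60,0,45),('swung out40',25.6,3,-40,0,45)]:
        p,M=pose(phi,up,out,lift,0,pitch); print(n,p.round(3),ik(p,M))
E
python3 kin.py
```

```text
[0.0288681  0.39827687 0.58515403 0.02691075 0.03623817] 0.02587819600598675
stand+5 [ 0.377 -0.061  0.373] (np.float64(-9.6), array([-39.9, 124.3]), np.float64(1.965506339824838e-09))
stand [ 0.377 -0.061  0.323] (np.float64(-9.6), array([-40.5, 129.5]), np.float64(8.586775356410769e-12))
in [ 0.433 -0.061  0.267] (np.float64(-8.3), array([-29.4, 128.3]), np.float64(8.81127745856901e-08))
lift [ 0.438 -0.061  0.293] (np.float64(-8.3), array([-29.2, 125.5]), np.float64(9.134023267790935e-09))
swung [ 0.434 -0.044  0.293] (np.float64(-7.1), array([-29.8, 125.9]), np.float64(9.037359000139423e-09))
swung out [ 0.379 -0.07   0.323] (np.float64(-12.2), array([-39.1, 128.7]), np.float64(2.5158092667782563e-11))
swung out40 [ 0.392 -0.064  0.309] (np.float64(-10.9), array([-37. , 128.9]), np.float64(5.159862697595359e-10))
```

```bash
python3 - <<'E'
from h import *
p,M=pose(PHI0,3,-60); goto(np.array([.385,.03,.38]),M)
E
```

```text
t 1.35 F [ 1.1 -0.1 -0.3] jaw 0.0011031225580393923 | d cm [ -7.56 -11.37   5.19] rot [ -1.7  -13.59  -4.31] | 14.6 14.4
```

>>> carry_out --delta_pos '[[-1.8, -1.2, 1.3], [-3.5, -3.2, 2.4], [-5.0, -6.0, 3.5], [-6.4, -9.0, 4.4], [-7.6, -11.4, 5.2]]' --rot '[[-0.2, -1.0, -0.4], [-0.4, -3.0, -1.0], [-0.6, -5.0, -1.6], [-0.8, -7.0, -2.2], [-1.0, -9, -2.9]]' --jaw '[0, 0, 0, 0, 0]'

```text
time: 1.77
ee_pos: [0.3858, 0.0288, 0.3799]
orientation: [[-0.761, 0.035, 0.648], [0.031, 0.999, -0.017], [-0.648, 0.007, -0.761]]
wrist_force: [0.1, 0.5, 0.3]
gripper_width: 0.0007
grasp_force: 0.0
```

```bash
python3 - <<'E'
from h import *
p,M=pose(PHI0,3,-60,30);goto(p,M); s=readout.sense(); print(s['ee_pos'],s['joint_pos'])
E
```

```text
t 1.7667 F [0.1 0.5 0.3] jaw 0.0006829359934356573 | d cm [ 2.14 -8.98  1.61] rot [-0.78 -4.58 -1.47] | 9.4 4.9
[0.38575195 0.02880862 0.37991322] [  0.97518254 -43.20568877 126.11879995  -1.92282503  56.71242792
 -86.39864746]
```

>>> carry_out --delta_pos '[[0.4, -1.8, 0.3], [0.8, -3.6, 0.6], [1.3, -5.4, 1.0], [1.7, -7.2, 1.3], [2.1, -9.0, 1.6]]' --rot '[[-0.2, -0.9, -0.3], [-0.3, -1.8, -0.6], [-0.5, -2.8, -0.9], [-0.6, -3.7, -1.2], [-0.8, -4.6, -1.5]]' --jaw '[0, 0, 0, 0, 0]'

```text
time: 2.18
ee_pos: [0.3763, -0.0596, 0.3531]
orientation: [[-0.708, 0.006, 0.706], [0.005, 1.0, -0.004], [-0.706, 0.001, -0.708]]
wrist_force: [0.4, -0.3, 0.1]
gripper_width: 0.0006
grasp_force: 0.0
```

```bash
python3 - <<'E'
from h import *
from bench import viewer
p,M=pose(PHI0,3,-30,0);goto(p,M); s=readout.sense(); print(s['ee_pos'],s['joint_pos'])
t=viewer.capture('top'); d=viewer.capture('side'); tip=np.array(s['ee_pos'])+.186*np.array(s['orientation'])[:,2]
print(tip, proj(t,tip),proj(d,tip)); rm=pose(PHI0,0,0)[0]+.186*pose(PHI0,0,0)[1][:,2]; print('ring',rm,proj(t,rm),proj(d,rm))
a=cv2.resize(t['color'][150:260,240:360,::-1],(400,367)); b=cv2.resize(d['color'][150:260,220:360,::-1],(0,0),fx=2.8,fy=2.8); b=cv2.resize(b,(400,367*1))
cv2.imwrite('pics/st.png',np.hstack([a,b]))
E
```

```text
t 2.1833 F [ 0.4 -0.3  0.1] jaw 0.0005590172542329787 | d cm [ 2.08 -0.1   5.15] rot [ 0.08 -0.07  0.02] | 5.6 0.1
[ 0.37634962 -0.05957363  0.35306548] [ -16.24228183  -45.17036817  130.10580587   14.23725165   52.12448583
 -110.23565878]
[ 0.50771894 -0.06023583  0.22139292] (np.float64(300.75221725070475), np.float64(206.83439268835636)) (np.float64(290.98765305666774), np.float64(182.14981238886662))
ring [ 0.54859634 -0.06174719  0.147     ] (np.float64(299.0070021361269), np.float64(193.12114719875376)) (np.float64(305.341267209106), np.float64(204.15449203794824))
```

View pics/st.png

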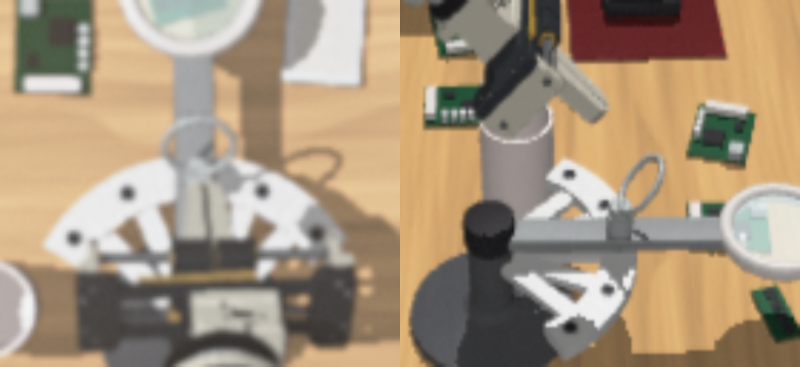

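Top crop: the closed fingers at (205,210) line up with the ring at (198,145). In the side crop the tip at (600,110) and the ring at (642,185) both match their projections. Next I drop onto the ring's axis.

>>> carry_out --delta_pos '[[0.5, 0, 1.0], [0.9, 0, 2.0], [1.4, -0.1, 3.0], [1.9, -0.1, 4.0], [2.3, -0.1, 5.0]]' --rot '[[0, 0, 0], [0, 0, 0], [0, 0, 0], [0, 0, 0], [0, 0, 0]]' --jaw '[0, 0, 0, 0, 0]'

```text
time: 2.7
ee_pos: [0.3961, -0.0591, 0.3001]
orientation: [[-0.709, 0.004, 0.705], [0.004, 1.0, -0.002], [-0.705, 0.001, -0.709]]
wrist_force: [-0.5, 0.6, -0.0]
gripper_width: 0.0001
grasp_force: 0.0
```

```bash
python3 - <<'E'
from h import *
p,M=pose(PHI0,0,18);goto(p,M); s=readout.sense(); print(s['joint_pos'])
E
```

```text
t 2.7 F [-0.5  0.6 -0. ] jaw 0.00014161788709842095 | d cm [ 0.03 -0.17  4.82] rot [ 0.16 -0.19  0.06] | 4.8 0.3
[ -15.18358027  -40.44165671  132.6126423    14.95746288   44.9982834
 -111.36483348]
```

>>> carry_out --delta_pos '[[0, -0.1, 1.0], [0, -0.2, 2.0], [0, -0.2, 3.0], [0, -0.2, 4.0], [0, -0.2, 4.8]]' --rot '[[0, 0, 0], [0, 0, 0], [0, 0, 0], [0, 0, 0], [0, 0, 0]]' --jaw '[0, 0, 0, 0, 0]'

```text
time: 3.12
ee_pos: [0.4301, -0.0612, 0.2662]
orientation: [[-0.71, 0.004, 0.705], [0.004, 1.0, -0.002], [-0.705, 0.001, -0.71]]
wrist_force: [-0.6, -0.3, -0.5]
gripper_width: 0.0003
grasp_force: 0.0
```

```bash
python3 - <<'E'
from h import *
from bench import viewer
d=viewer.capture('side');t=viewer.capture('top')
p,M=pose(PHI0,10,18);goto(p,M); s=readout.sense(); print(s['joint_pos'],s['moment'])
a=cv2.resize(t['color'][150:260,240:360,::-1],(400,367)); b=cv2.resize(d['color'][170:243,250:330,::-1],(400,367),interpolation=cv2.INTER_CUBIC)
cv2.imwrite('pics/in.png',np.hstack([a,b]))
E
```

```text
t 3.2167 F [-1.2  0.3  0.7] jaw 0.00025086377452747193 | d cm [-0.97  0.05 -0.  ] rot [ 0.17 -0.29  0.03] | 1.0 0.3
[ -14.09810716  -32.60067845  131.49020949   15.85538456   38.32680506
 -112.41856676] [0.01969421 0.3796886  0.03255512]
```

View pics/in.png

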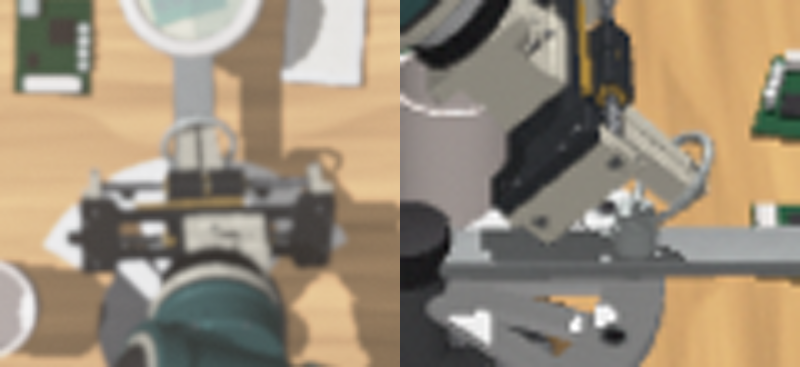

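The fingers are inside the ring with no contact force. Both crops show the tip within the ring, at side crop (690,200). I take up the slack along ring-up and start the lift.

>>> carry_out --delta_pos '[[-0.3, 0, 0], [-0.6, 0, 0], [-0.9, 0, 0], [-1.2, 0, -0.1], [-1.5, 0, -0.3]]' --rot '[[0, 0, 0], [0, 0, 0], [0, 0, 0], [0, 0, 0], [0, 0, 0]]' --jaw '[0, 0, 0, 0, 0]'

```text
time: 3.63
ee_pos: [0.4374, -0.0619, 0.2792]
orientation: [[-0.712, 0.005, 0.702], [0.005, 1.0, -0.002], [-0.702, 0.001, -0.712]]
wrist_force: [-17.5, 0.8, -7.2]
gripper_width: 0.0004
grasp_force: 8.0
```

```bash
python3 - <<'E'
from h import *
s=readout.sense(); goto(*pose(PHI0,10,18,20)); print(s['moment'],s['grasp_force'])
E
```

```text
t 3.6333 F [-17.5   0.8  -7.2] jaw 0.000398147970602408 | d cm [-0.92  0.09 -1.01] rot [ 0.14 -0.41  0.02] | 1.4 0.4
[-0.02382819  3.20093655 -0.01558216] 7.981959655880928
```

>>> carry_out --delta_pos '[[-0.1, 0, -0.3], [-0.3, 0, -0.6], [-0.5, 0, -0.9], [-0.7, 0, -1.2], [-0.7, 0, -1.2]]' --rot '[[0, 0, 0], [0, 0, 0], [0, 0, 0], [0, 0, 0], [0, 0, 0]]' --jaw '[0, 0, 0, 0, 0]'

```text
time: 4.05
ee_pos: [0.4344, -0.0619, 0.2944]
orientation: [[-0.709, 0.006, 0.705], [0.005, 1.0, -0.003], [-0.705, 0.001, -0.709]]
wrist_force: [-5.5, 0.4, -9.4]
gripper_width: 0.0003
grasp_force: 5.3
```

```bash
python3 - <<'E'
from h import *
from bench import viewer
d=viewer.capture('side')
s=readout.sense(); goto(*pose(PHI0,10,18,20)); print(s['moment'],s['grasp_force'])
cv2.imwrite('pics/lift.png',cv2.resize(d['color'][150:250,240:350,::-1],(660,600),interpolation=cv2.INTER_CUBIC))
E
```

```text
t 4.1 F [-4.4 -0.2 -9.3] jaw 0.00048328240105794616 | d cm [-0.1   0.1   0.26] rot [ 0.1  -0.16  0.02] | 0.3 0.2
[ 0.00777286  2.03241619 -0.01396922] 5.124069973826408
```

View pics/lift.png

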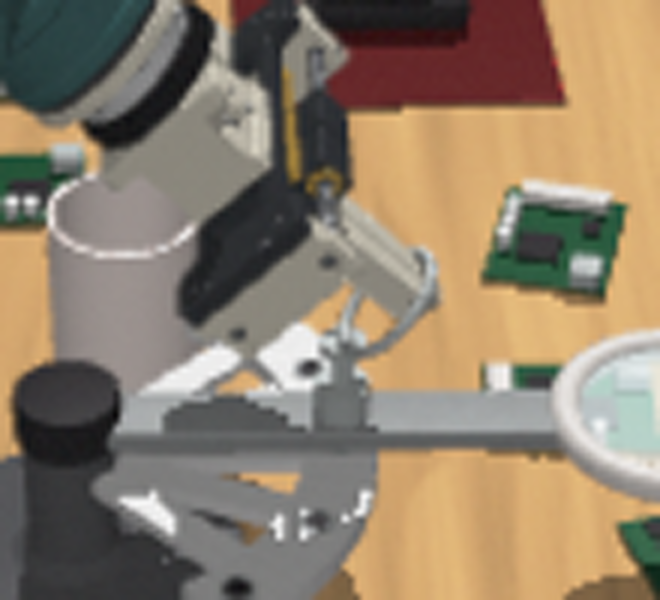

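The side crop shows the pin stem standing clear above the barrel at (340,370), and 9.3 N means it is about 20 mm up. Next is the swing about the pivot.

```bash
cat >> h.py <<'E'
def swing(deg,n=5):
    s=readout.sense(); p0=np.array(s['ee_pos']); M0=np.array(s['orientation'])
    q=p0+.17*M0[:,2]-PIV; print('t',s['time'],'tool yaw',np.degrees(np.arctan2(M0[1,2],M0[0,2])).round(2),'finger azimuth',np.degrees(np.arctan2(q[1],q[0])).round(2),'F',np.round(s['wrist_force'],1),s['ee_pos'].round(4) if hasattr(s['ee_pos'],'round') else s['ee_pos'],'j',np.round(s['joint_pos'],1))
    for k in range(1,n+1):
        Z=R.from_euler('z',deg*k/n,degrees=True).as_matrix(); print((M0.T@(PIV+Z@(p0-PIV)-p0)*100).round(2),(M0.T@[0,0,deg*k/n]).round(2))
E
python3 -c "
from h import *
swing(9)"
```

```text
t 4.1 tool yaw -0.26 finger azimuth -0.65 F [-4.4 -0.2 -9.3] [ 0.4344 -0.0619  0.294 ] j [ -14.   -33.2  129.2   14.8   40.9 -111.1]
[-0.    0.11  0.  ] [-1.27  0.   -1.28]
[ 0.    0.22 -0.  ] [-2.54  0.   -2.55]
[ 0.    0.34 -0.  ] [-3.81  0.01 -3.83]
[ 0.01  0.45 -0.01] [-5.08  0.01 -5.11]
[ 0.02  0.56 -0.02] [-6.35  0.01 -6.38]
```

>>> carry_out --delta_pos '[[0, 0.11, 0], [0, 0.22, 0], [0, 0.34, 0], [0.01, 0.45, 0], [0.02, 0.56, -0.02]]' --rot '[[-1.27, 0, -1.27], [-2.54, 0, -2.54], [-3.8, 0, -3.8], [-5.1, 0, -5.1], [-6.4, 0, -6.4]]' --jaw '[0, 0, 0, 0, 0]'

```text
time: 4.52
ee_pos: [0.4342, -0.0564, 0.2935]
orientation: [[-0.701, -0.153, 0.697], [-0.108, 0.988, 0.109], [-0.705, 0.001, -0.709]]
wrist_force: [-4.6, -0.6, -9.0]
gripper_width: 0.0006
grasp_force: 5.2
```

```bash
python3 -c "
from h import *
swing(9)"
```

```text
t 4.5167 tool yaw 8.89 finger azimuth 8.44 F [-4.6 -0.6 -9. ] [ 0.4342 -0.0564  0.2935] j [ -15.1  -32.8  129.    24.3   44.2 -125.4]
[-0.    0.11  0.  ] [-1.27  0.   -1.28]
[-0.    0.22  0.  ] [-2.54  0.   -2.55]
[ 0.    0.34 -0.  ] [-3.81  0.01 -3.83]
[ 0.01  0.45 -0.01] [-5.08  0.01 -5.11]
[ 0.02  0.56 -0.02] [-6.35  0.01 -6.38]
```

>>> carry_out --delta_pos '[[0, 0.11, 0], [0, 0.22, 0], [0, 0.34, 0], [0, 0.45, -0.02], [0, 0.56, -0.04]]' --rot '[[-1.27, 0, -1.27], [-2.54, 0, -2.54], [-3.8, 0, -3.8], [-5.1, 0, -5.1], [-6.4, 0, -6.4]]' --jaw '[0, 0, 0, 0, 0]'

```text
time: 4.93
ee_pos: [0.4331, -0.0509, 0.2939]
orientation: [[-0.675, -0.307, 0.671], [-0.217, 0.952, 0.217], [-0.705, 0.001, -0.709]]
wrist_force: [-3.7, -2.1, -9.6]
gripper_width: 0.0008
grasp_force: 5.2
```

```bash
python3 -c "
from h import *
from bench import viewer
t=viewer.capture('top'); hsv=cv2.cvtColor(t['color'],cv2.COLOR_RGB2HSV)
m=((hsv[...,1]<40)&(hsv[...,2]>170)).astype(np.uint8); cv2.imwrite('pics/m.png',m*255)
W=world(t); z=W[...,2]; b=(z>.095)&(z<.108)&(W[...,0]>.6)&(W[...,0]<.8)&(abs(W[...,1])<.2)
P=np.argwhere(b)[:,::-1].astype(np.float32); (u,v),r=cv2.minEnclosingCircle(P); L=ray(t,u,v,.104); print(u,v,r,L,np.degrees(np.arctan2(L[1]-PIV[1],L[0]-PIV[0])),np.hypot(*(L-PIV)[:2]))
swing(8)"
```

```text
267.3571472167969 153.7857208251953 25.560144424438477 [0.66492745 0.0198859  0.104     ] 16.834872460204515 0.27825239656350603
t 4.9833 tool yaw 18.08 finger azimuth 17.6 F [-5.1 -0.1 -8.8] [ 0.433  -0.0508  0.2939] j [ -16.2  -32.2  128.6   31.8   48.8 -137.9]
[-0.   0.1  0. ] [-1.13  0.   -1.13]
[-0.   0.2  0. ] [-2.26  0.   -2.27]
[ 0.   0.3 -0. ] [-3.39  0.01 -3.4 ]
[ 0.01  0.4  -0.01] [-4.51  0.01 -4.54]
[ 0.01  0.5  -0.01] [-5.64  0.01 -5.67]
```

>>> carry_out --delta_pos '[[0, 0.1, 0], [0, 0.2, 0], [0, 0.3, 0], [0.0, 0.4, 0], [0.01, 0.49, -0.01]]' --rot '[[-1.1, 0, -1.1], [-2.2, 0, -2.2], [-3.3, 0, -3.3], [-4.4, 0, -4.4], [-5.5, 0, -5.5]]' --jaw '[0, 0, 0, 0, 0]'

```text
time: 5.4
ee_pos: [0.4315, -0.0464, 0.2939]
orientation: [[-0.64, -0.431, 0.636], [-0.305, 0.902, 0.305], [-0.705, 0.001, -0.709]]
wrist_force: [-3.8, -2.5, -9.6]
gripper_width: 0.0006
grasp_force: 5.1
```

```bash
cat > lens.py <<'E'
from h import *
from bench import viewer
from scipy.optimize import least_squares
def lens():
    t=viewer.capture('top'); hsv=cv2.cvtColor(t['color'],cv2.COLOR_RGB2HSV); W=world(t)
    L0=PIV+.29*np.array([np.cos(.44),np.sin(.44),0]); d=np.hypot(W[...,0]-L0[0],W[...,1]-L0[1])
    m=(W[...,2]>.085)&(W[...,2]<.112)&(d<.085)&(hsv[...,1]<40)&(hsv[...,2]>170)
    P=np.argwhere(m)[:,::-1].astype(np.float32); (u,v),r=cv2.minEnclosingCircle(P); L=ray(t,u,v,.104)
    print('lens px',u,v,r,L.round(4),'az',np.degrees(np.arctan2(L[1]-PIV[1],L[0]-PIV[0])).round(2),'r',np.hypot(*(L-PIV)[:2]).round(4)); return t
E
python3 -c "
from lens import *
lens(); swing(1)"
```

```text
lens px 253.69512939453125 160.0853729248047 25.963531494140625 [0.6484 0.0584 0.104 ] az 25.49 r 0.2767
t 5.45 tool yaw 25.78 finger azimuth 25.3 F [-4.6 -1.4 -8.5] [ 0.4314 -0.0463  0.2939] j [ -16.9  -31.6  128.2   36.6   53.3 -147. ]
[-0.    0.01  0.  ] [-0.14  0.   -0.14]
[-0.    0.03  0.  ] [-0.28  0.   -0.28]
[-0.    0.04  0.  ] [-0.42  0.   -0.43]
[-0.    0.05  0.  ] [-0.56  0.   -0.57]
[-0.    0.06  0.  ] [-0.71  0.   -0.71]
```

>>> carry_out --delta_pos '[[0.22, 0, 0.22], [0.44, 0, 0.44], [0.66, 0, 0.66], [0.88, 0, 0.88], [1.1, 0, 1.1]]' --rot '[[0, 0, 0], [0, 0, 0], [0, 0, 0], [0, 0, 0], [0, 0, 0]]' --jaw '[0, 0, 0, 0, 0]'

```text
time: 5.87
ee_pos: [0.4315, -0.0464, 0.2787]
orientation: [[-0.64, -0.43, 0.637], [-0.304, 0.903, 0.304], [-0.706, 0.001, -0.708]]
wrist_force: [-6.1, -2.2, -4.5]
gripper_width: 0.0007
grasp_force: 4.8
```

```bash
python3 -c "
from lens import *
lens(); swing(1)"
```

```text
lens px 253.64723205566406 159.94171142578125 25.81241226196289 [0.6488 0.0585 0.104 ] az 25.47 r 0.2771
t 5.9167 tool yaw 25.54 finger azimuth 25.08 F [-3.6 -1.5 -7. ] [ 0.4315 -0.0464  0.2781] j [ -16.9  -30.9  129.3   37.3   51.7 -148.1]
[-0.    0.01  0.  ] [-0.14  0.   -0.14]
[-0.    0.03  0.  ] [-0.28  0.   -0.28]
[-0.    0.04  0.  ] [-0.42  0.   -0.43]
[-0.    0.05  0.  ] [-0.56  0.   -0.57]
[-0.    0.06  0.  ] [-0.71  0.   -0.71]
```

Fz is still −7 N with the pin only about 5 mm above home, so it is already entering the hole. I lower the rest of the way and unload to the ring's centre.

>>> carry_out --delta_pos '[[0.2, 0, 0.2], [0.4, 0, 0.35], [0.7, 0, 0.35], [1.0, 0, 0.35], [1.3, 0, 0.35]]' --rot '[[0, 0, 0], [0, 0, 0], [0, 0, 0], [0, 0, 0], [0, 0, 0]]' --jaw '[0, 0, 0, 0, 0]'

```text
time: 6.33
ee_pos: [0.4254, -0.0493, 0.2676]
orientation: [[-0.639, -0.431, 0.638], [-0.304, 0.902, 0.305], [-0.707, 0.001, -0.707]]
wrist_force: [0.6, 0.8, -0.2]
gripper_width: 0.0005
grasp_force: 0.0
```

```bash
python3 -c "
from lens import *
t=lens(); swing(1); goto(*pose(25.6,0,15)); goto(*pose(25.6,0,-40))
d=viewer.capture('side')
cv2.imwrite('pics/dn.png',np.hstack([cv2.resize(d['color'][150:250,240:350,::-1],(440,400),interpolation=cv2.INTER_CUBIC),cv2.resize(t['color'][120:230,230:330,::-1],(360,400))]))"
```

```text
lens px 253.59259033203125 159.77777099609375 25.639928817749023 [0.6492 0.0586 0.104 ] az 25.46 r 0.2776
t 6.3833 tool yaw 25.61 finger azimuth 25.15 F [-0.2  0.2 -1.1] [ 0.4251 -0.0493  0.267 ] j [ -17.6  -31.3  130.6   38.2   51.5 -149.7]
[-0.    0.01  0.  ] [-0.14  0.   -0.14]
[-0.    0.02  0.  ] [-0.28  0.   -0.28]
[-0.    0.03  0.  ] [-0.42  0.   -0.42]
[-0.    0.04  0.  ] [-0.57  0.   -0.57]
[-0.    0.05  0.  ] [-0.71  0.   -0.71]
t 6.3833 F [-0.2  0.2 -1.1] jaw 0.00018577791615355968 | d cm [-0.09  0.12 -0.05] rot [ 0.01 -0.06 -0.11] | 0.2 0.1
t 6.3833 F [-0.2  0.2 -1.1] jaw 0.00018577791615355968 | d cm [-0.08  0.12 -5.55] rot [ 0.01 -0.06 -0.11] | 5.5 0.1
```

View pics/dn.png

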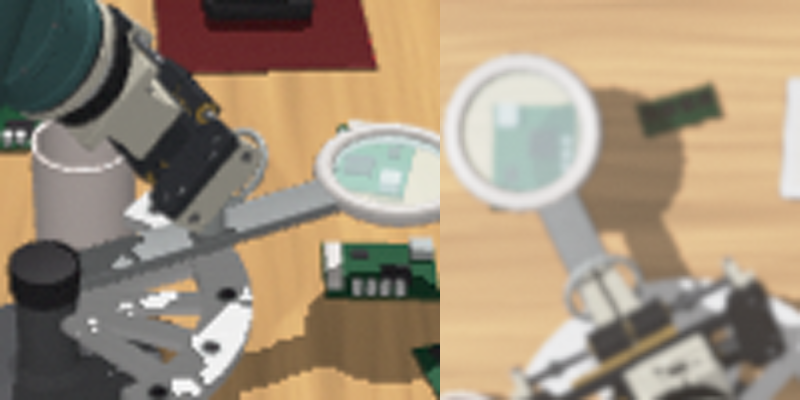

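The lens now sits over the board (top crop (525,130)) and the fingers are unloaded inside the ring. I back out along the finger axis.

>>> carry_out --delta_pos '[[0, 0.1, -0.8], [0, 0.1, -1.9], [0, 0.1, -3.1], [0, 0.1, -4.3], [0, 0.1, -5.5]]' --rot '[[0, 0, 0], [0, 0, 0], [0, 0, 0], [0, 0, 0], [0, 0, 0]]' --jaw '[0, 0, 0, 0, 0]'

```text
time: 6.85
ee_pos: [0.3893, -0.0652, 0.3071]
orientation: [[-0.639, -0.431, 0.637], [-0.304, 0.902, 0.305], [-0.706, 0.001, -0.708]]
wrist_force: [-0.5, 0.3, -0.1]
gripper_width: 0.0003
grasp_force: 0.0
```

```bash
python3 -c "
from lens import *
swing(1); p,M=pose(25.6,0,-40); p[2]+=.07; goto(p,M)"
```

```text
t 6.85 tool yaw 25.63 finger azimuth 25.61 F [-0.5  0.3 -0.1] [ 0.3893 -0.0652  0.3071] j [ -22.1  -38.5  131.    37.3   59.7 -148.9]
[-0. -0.  0.] [-0.14  0.   -0.14]
[-0.   -0.01  0.  ] [-0.28  0.   -0.28]
[-0.   -0.01  0.  ] [-0.42  0.   -0.42]
[-0.   -0.01  0.  ] [-0.57  0.   -0.57]
[-0.   -0.02  0.  ] [-0.71  0.   -0.71]
t 6.85 F [-0.5  0.3 -0.1] jaw 0.0002536577556055236 | d cm [-4.96  0.01 -4.9 ] rot [ 0.02 -0.06 -0.09] | 7.0 0.1
```

>>> carry_out --delta_pos '[[-1.0, 0, -0.8], [-2.0, 0, -1.6], [-3.0, 0, -2.4], [-4.0, 0, -3.2], [-5.0, 0, -4.0]]' --rot '[[0, 0, 0], [0, 0, 0], [0, 0, 0], [0, 0, 0], [0, 0, 0]]' --jaw '[0, 0, 0, 0, 0]'

```text
time: 7.27
ee_pos: [0.3969, -0.0618, 0.3712]
orientation: [[-0.639, -0.432, 0.636], [-0.305, 0.902, 0.306], [-0.706, 0.002, -0.708]]
wrist_force: [-1.0, -0.6, -0.1]
gripper_width: 0.0002
grasp_force: 0.0
```

```bash
python3 - <<'E'
from lens import *
s=readout.sense(); print(s['joint_pos'],s['wrist_force'])
t=lens(); d=viewer.capture('side')
for c in (t,d):
    W=world(c); e=W-PIV; a=np.radians(25.6); r=e[...,0]*np.cos(a)+e[...,1]*np.sin(a); tn=-e[...,0]*np.sin(a)+e[...,1]*np.cos(a); z=W[...,2]
    m=(r>.115)&(r<.19)&(abs(tn)<.04)&(z>.122)&(z<.2); print(m.sum(),'ring z max',np.percentile(z[m],[50,90,98]) if m.sum() else None,'r',np.percentile(r[m],[2,50,98]),'tan',np.percentile(tn[m],[2,50,98]))
for q,n in((pose(25.6,0,0),'mid'),):
    p=q[0]+.186*q[1][:,2]; print(n,proj(d,p),proj(t,p))
o=cv2.resize(d['color'][140:260,230:370,::-1],(420,360),interpolation=cv2.INTER_CUBIC)
cv2.imwrite('pics/end.png',np.hstack([o,cv2.resize(t['color'][120:270,200:350,::-1],(360,360))]))
E
```

```text
[ -21.11754085  -38.77594771  125.1938477    34.93970039   64.00470177
 -143.8937244 ] [-1.04651724 -0.61724803 -0.14106566]
lens px 254.54347229003906 159.5869598388672 25.836301803588867 [0.6497 0.056  0.104 ] az 24.92 r 0.2769
99 ring z max [0.15684975 0.16945612 0.17164805] r [0.13393821 0.15690249 0.17112552] tan [-3.12975895e-02  6.58345189e-05  2.69019333e-02]
124 ring z max [0.14232617 0.16461451 0.16684261] r [0.11707025 0.1419441  0.16622107] tan [-0.03155138 -0.00336207  0.0275605 ]
mid (np.float64(298.8791820761411), np.float64(190.36875933158106)) (np.float64(274.48087430252775), np.float64(199.373617107354))
```

View pics/end.png

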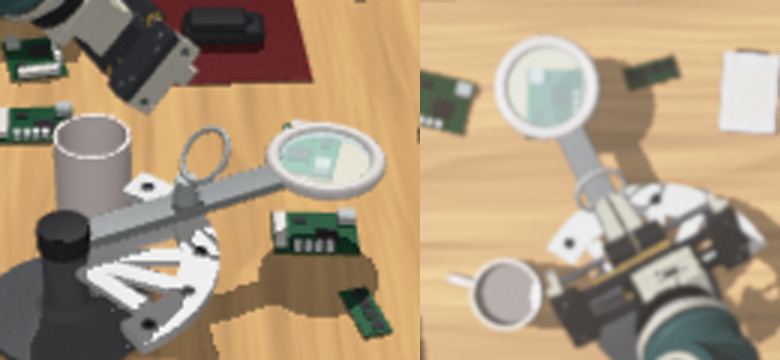

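The ring's top measures 167–172 mm. The expected outer top is 171 mm with the pin home and about 181 mm if it were only resting on the plate, so the pin is home. I'll back up a little more and hand in.

>>> carry_out --delta_pos '[[-1.0, 0, -0.8], [-2.0, 0, -1.6], [-3.0, 0, -2.4], [-4.0, 0, -3.2], [-5.0, 0, -4.0]]' --rot '[[0, 0, 0], [0, 0, 0], [0, 0, 0], [0, 0, 0], [0, 0, 0]]' --jaw '[0, 0, 0, 0, 0]'

```text
time: 7.78
ee_pos: [0.4031, -0.059, 0.4349]
orientation: [[-0.639, -0.431, 0.637], [-0.304, 0.902, 0.306], [-0.706, 0.002, -0.708]]
wrist_force: [-0.4, -0.6, 0.7]
gripper_width: 0.0005
grasp_force: 0.0
```

```bash
python3 -c "
from bench import readout,ticket
s=readout.sense(); print(s['joint_pos'],s['wrist_force']); print(ticket.hand_in())"
```

```text
[ -20.29567101  -38.14035336  119.01153194   33.15894769   68.11561417
 -139.74350035] [-0.37101223 -0.58435121  0.67928175]
the job is handed in; nothing more can be done
None
```

I swung the magnifier arm one hole to the left and the pin dropped home there, so the lens is over the circuit board; the gripper is backed away, and I handed the job in at about 7.8 s (no verdict came back).

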